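Pin the tipping stand and hold the baklava tray tipped

TASK

Take the wooden mallet off its cork rest, drive the stand's orange-headed anchor peg fully home with it, and stand the mallet upright back on the cork rest. Only then press the stand's wooden paddle down until the tray is tipped 10 degrees, with the paddle's top level with the green band on the white post, and keep it pressed there: finish while still holding it, since it springs back if let go. Do not push the peg with the hand, and leave the jar and the white cup where they are.

Things in the scene. Friction and masses are not known exactly. Their poses are not given: they have to be found in the camera images.
- mallet_grip (a point): Wooden mallet, upright like a pestle, standing on its flat round head: head 60 mm across and 70 mm tall, pale; above it a dark round handle 26 mm across, 75 mm long; 145 mm in all, about 0.32 kg, loose. This point is on the axis 115 mm above the bottom of the head, near the middle of the handle: grip it here from above. Its z axis points up along the handle.
- mallet_foot (a point): Centre of the underside of the mallet's head (striking face), 115 mm below mallet_grip.
- rest_top (a point): Centre of the top of the mallet's rest, a fixed cork disc 110 mm across and 6 mm thick on the counter. The mallet starts standing on it and goes back there.
- stand: Fixed steel tipping stand, origin on the counter under the tray's centre, its own -x pointing from the tray to the paddle, z up. The aluminium tray (260 mm across, rim 136 mm above the counter, pastry rolls fixed in it) is carried on a hinge along the stand's y axis, 100 mm above the origin. The peg's fixed bush is at (-170, +150) mm in its frame.
- gauge_band (a point): Middle of the green band on the stand's fixed white gauge post (16 mm square, top 120 mm above the counter), 85 mm to the side of the paddle. The band is 18 mm tall and its middle, 70 mm above the counter, is level with the paddle's top at 10 degrees.
- peg_top (a point): Centre of the flat top of the anchor peg's orange head (30 mm across, 12 mm thick), standing in a dark round bush 52 mm across and 30 mm tall. With the peg up this point is 64 mm above the counter, fully home 46 mm.
- peg (a joint): Travel of the anchor peg in m: 0 up, 0.018 fully home (hard stop); it starts 0 to 4 mm down. A tight bush and a weak spring resist with about 8 to 10.5 N; the peg stays where it is driven.
- paddle_top (a point): Centre of the top face of the wooden paddle, 70 mm long (along the stand's x), 50 mm wide, 20 mm thick, 240 mm from the hinge axis and 12 mm above it (112 mm above the counter when up). Moves on an arc about the hinge; it is pressed down from above or gripped across its 50 mm width.
- cradle (a joint): Tilt of tray and paddle in rad: 0 level (paddle up), grows as the paddle goes down, stop at 0.34. 10 degrees is 0.175, the paddle being then 42 mm below its start. A spring pushes the paddle back up with some 3 to 4 N at the start and 6 to 8 N at 10 degrees.
- jar_mid (a point): Bystander: closed amber glass jar with a green cap, 80 mm across and 110 mm tall; the point is 55 mm up its axis. Leave it alone.
- teaglass: Bystander: white tea cup, 56 mm across, 80 mm tall; origin under its centre. Leave it alone.
There are look-alikes about, which are no part of the job. Of the things that look like the part that bears rest_top, the middle-sized one is meant.

How it is judged:
By the outcome, as a careful person would: the job done as asked, in the order asked, and still so for the second after the job is handed in, while the arm keeps its last pose, push and grip.
It also fails if it takes over 64 s, if anything falls off the work surface, if the arm or the gripper's body presses on something with over 40 N, if the wrist force passes 120 N, or if a joint passes its speed limit or range.

ROBOT

A 6-joint arm with a two-finger parallel gripper is mounted at the origin on the work surface. World frame = base frame: x ahead of the robot, y to its left, z up, the work surface at z = 0. Lengths are in mm, angles in rad, forces in N, time in s.
With the tool pointing down it reaches from about 275 to 1000 mm from the base axis. Payload 8.4 kg.
Tool frame: the origin (TCP) lies at the very end of the fingers, on their centre line; the grasp point (between the pads) lies 19 mm behind it; z points along the fingers, x is the direction in which the jaws open and shut, and the axes are right-handed (so a half turn about z gives the same grasp; the last joint's range is limited). The gripper opens to 85 mm and grips with 20 to 120 N. Pads are 22 mm wide; open, the fingers measure 114 mm over their backs; the gripper's body (76 mm by 85 mm) begins 54 mm behind the grasp point. The pads swing forward as they close: fully open they stand 13 mm farther back than shut.
Start: joints at [-1.142, 0.353, 1.633, -0, 1.155, -0.002], TCP at [260.998, -567.898, 231.281] pointing down, gripper open.
Joint ranges: [-2.63, 2.63], [-0.92, 2.1], [0.06, 2.66], [-1.3, 4.44], [0, 2.69], [-3.02, 3.02]. Speed limits (rad/s): [2.22, 2.22, 2.79, 3.14, 3.14, 3.14].

INTERFACE

Orientations are given as [roll, pitch, yaw] about the fixed x, y, z axes, in that order (R = Rz(yaw) Ry(pitch) Rx(roll)).
In Python, from rig import r gives the robot as it stands. The module is installed in compiled form; this text tells all that it offers.
- The arm moves only by the tool apply_moves, never from a script. Its argument "targets" is a list that holds one entry, the list of rows, each a list of 7 numbers: the gripper's target within -1 to 1 (fully open at 1, half-way at 0, shut at -1), then the shift along the tool's x, y, z in cm, then the turn, a rotation vector about the tool's x, y, z in degrees. A call has 1 to 8 rows; each row is the pose to reach, as a shift and turn from the pose measured when the call began, along the tool's axes at that moment; what a row does not reach only later rows make up. A row lasts 1/10 s, in which the tool goes at most 50 mm and 8.59 degrees, less where a joint would pass 70% of its speed; a pose out of reach is approached as far as the arm can. A call with a gripper value outside its range is refused whole. The fingers move at their own pace and stop on an object; "newtons" is the grip in N (left out, the last holds). Time passes only in rows, so rows that repeat a pose let the fingers close. It gives the time, the measured TCP pose, the force and the opening at its end, in the units of the state.
- r.sense(): the state, without advancing time (a new reading comes with each control period).
- r.grab_frame(name): name is "scene" or "top" or "wrist"; returns a dict with "pixels" (400x640x3 uint8, red, green, blue), "fov_y" (degrees; the focal length in pixels is half the picture's height over the tangent of half this angle, whatever the lens; pixels are square), "cx", "cy" (the principal point, pixels), "R" (3x3) and "t" (3): a world point X has camera coordinates R X + t; the wrist camera has in their place "mount" (4x4, takes a point from camera to tool coordinates, whose origin is the TCP and whose axes are the tool frame's). Camera axes: x right, y down, z forward; pixel columns grow to the right and rows downward; lengths in mm; the calibration is good to about 2 mm. The wrist camera is an equidistant fisheye: a pixel r from the principal point sees the ray r / f radians off the axis. A picture is of the moment at which its call begins: read the wrist's pose just before it. There is no depth.
- r.sign_off(): hands the job in, once; it reports no verdict.
The state is a dict: "clock": time; "qpos": joint angles; "qvel": joint speeds; "joint_efforts": joint torques, N m; "eef_pos": TCP position; "tcp_rot": TCP orientation; "contact_force": force on the tool from outside, world axes, zero at the start; "wrist_torque": the same for the moment, N m; "opening": opening from 0.0 (shut) to 1.0 (fully open).
Only numpy, scipy, OpenCV 4.12 (cv2) and the standard library are available. Lean on these libraries where they do the work, as an engineer would, in place of code of your own. Each camera call takes 0.05 s, during which the arm holds its last target. There are 200 camera calls.

## Working session

There is one attempt and no reset: what is moved stays moved. The work goes in short steps, Python scripts to look and compute and a tool call to move; the robot and the scene stay as the last step left them, time stands still between calls to the robot, and variables do not carry over. Pictures are saved under pics/ and viewed, about 8 in all and at most 12, crops included, and the job is handed in when it is done.

Besides the shell and the picture viewer there is one more tool, called after "Request:" by a JSON object that holds its "name" and its "arguments". apply_moves: Moves the arm, as the interface text tells. Its arguments: {"type":"object","properties":{"targets":{"type":"array"},"newtons":{"type":"number"}},"required":["targets"]}

```bash
mkdir -p pics
cat > h.py <<'E'
import numpy as np,cv2
from rig import r
def grab(n,fn=None):
    s=r.sense(); f=r.grab_frame(n)
    if fn: cv2.imwrite('pics/'+fn,f['pixels'][:,:,::-1])
    f['s']=s; return f
def ray(f,u,v):
    F=200/np.tan(np.radians(f['fov_y']/2)); R=np.array(f['R']);t=np.array(f['t'])
    d=R.T@np.array([(u-f['cx'])/F,(v-f['cy'])/F,1]); return -R.T@t,d
def onz(f,u,v,z):
    c,d=ray(f,u,v); return c+d*(z-c[2])/d[2]
def proj(f,X):
    F=200/np.tan(np.radians(f['fov_y']/2)); p=np.array(f['R'])@np.array(X)+np.array(f['t']); return f['cx']+F*p[0]/p[2],f['cy']+F*p[1]/p[2]
E
python3 - <<'E'
from h import *
import pickle
for n in('scene','top'):
    f=grab(n,n+'.png'); pickle.dump(f,open(n+'.pkl','wb')); print(n,f['fov_y'],-np.array(f['R']).T@f['t'],f['R'])
print(r.sense())
a=cv2.imread('pics/top.png')
E
```

```text
scene 53.11993594861728 [1099.82374271 -577.50912649  877.54236682] [[ 0.68153609  0.7315963   0.01659581]
 [ 0.53193614 -0.47970874 -0.69779902]
 [-0.50254602  0.48440312 -0.71610133]]
top 53.7698906415491 [ 388.31261712  -74.08754709 1135.94179473] [[-0.02770982 -0.99946847 -0.01717383]
 [-0.98991479  0.0298246  -0.138489  ]
 [ 0.1389276   0.01316312 -0.99021506]]
{'clock': 0.1, 'qpos': array([-1.14242646e+00,  3.53555152e-01,  1.63404953e+00, -2.63786118e-05,
        1.15521001e+00, -2.38222930e-03]), 'qvel': array([-0.00012292,  0.00156013, -0.00222023, -0.00062807,  0.0011374 ,
       -0.00026116]), 'joint_efforts': array([ 6.08104783e-04, -6.06357908e+01, -3.42818213e+01, -1.00345937e-05,
        3.85900377e-03, -3.17928834e-05]), 'eef_pos': array([ 260.79819774, -567.5212504 ,  230.65596385]), 'tcp_rot': array([ 3.14157144e+00,  1.22208577e-03, -1.14003357e+00]), 'contact_force': array([-0.7430019 , -0.53157859,  0.33366638]), 'wrist_torque': array([ 0.01174721,  0.02584217, -0.04593195]), 'opening': 0.9993840256819634}
```

View pics/top.png

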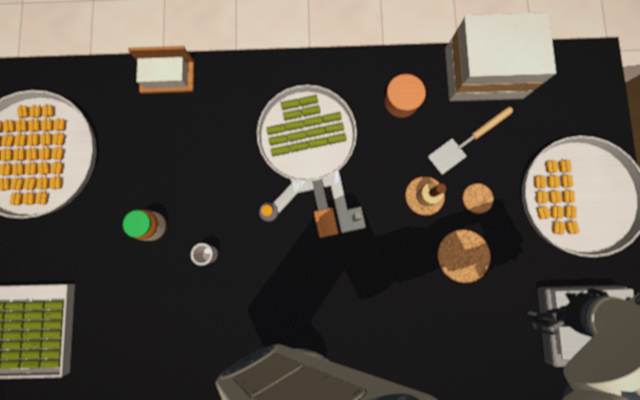

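View pics/scene.png

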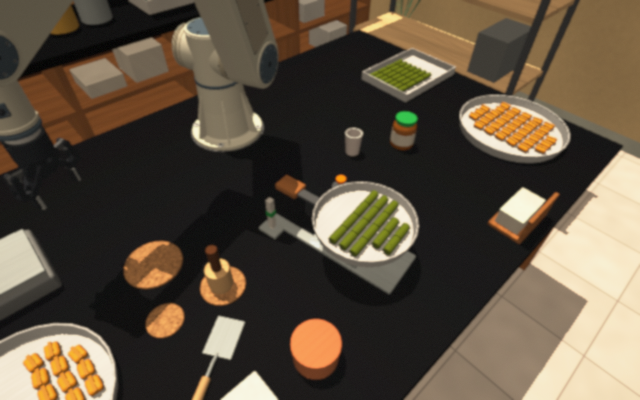

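Top view: three cork discs. The small one is at (478,197) and the large one at (464,256). The one at (425,196) is middle-sized and the mallet stands on it, so it fits `rest_top`. The peg is the orange dot at (267,211), the paddle is at (325,222), the gauge post at (355,215), the jar at (140,224) and the cup at (203,254). I'll measure these and confirm with an enlarged crop.

Run:
```python
from h import *
import pickle
T=pickle.load(open('top.pkl','rb'));S=pickle.load(open('scene.pkl','rb'))
def mask(f,lo,hi,box,minA=15):
    x0,y0,x1,y1=box; hsv=cv2.cvtColor(f['pixels'],cv2.COLOR_RGB2HSV)
    m=cv2.inRange(hsv,np.array(lo),np.array(hi)); k=np.zeros_like(m);k[y0:y1,x0:x1]=m[y0:y1,x0:x1]
    n,l,st,c=cv2.connectedComponentsWithStats(k)
    return [(c[i].round(1),st[i]) for i in range(1,n) if st[i][4]>=minA]
print('peg top',mask(T,(5,180,140),(22,255,255),(255,200,280,222),8)); print('peg sc',mask(S,(5,180,140),(22,255,255),(330,170,350,188),8))
print('paddle top',mask(T,(5,80,60),(20,255,255),(308,200,345,245))); print('paddle sc',mask(S,(3,80,60),(20,255,255),(270,170,310,200)))
for b in[(400,172,448,220),(460,180,496,216),(436,228,494,286)]:print('cork',mask(T,(5,40,50),(25,255,255),b))
print('tray',mask(T,(0,0,90),(179,60,255),(250,80,365,182)))
print('gauge sc',mask(S,(40,60,40),(90,255,255),(258,190,285,230),3),'top',mask(T,(40,60,40),(90,255,255),(340,195,370,232),3))
a=[cv2.resize(T['pixels'][165:245,245:455],None,fx=3.7,fy=3.7,interpolation=3)[:,:,::-1],cv2.resize(S['pixels'][160:310,190:400],None,fx=2,fy=2,interpolation=3)[:,:,::-1]]
c=np.zeros((600,780,3),np.uint8); c[:a[0].shape[0],:a[0].shape[1]]=a[0]; c[300:600,:420]=a[1]; cv2.imwrite('pics/c1.png',c)
```

```text
peg top [(array([266.7, 209.9]), array([262, 205,  10,  11,  85], dtype=int32))]
peg sc [(array([340.5, 178.4]), array([336, 175,  10,   8,  70], dtype=int32))]
paddle top [(array([325.6, 222.1]), array([313, 207,  26,  31, 571], dtype=int32))]
paddle sc [(array([289.8, 185.8]), array([275, 175,  31,  23, 442], dtype=int32))]
cork [(array([425. , 195.4]), array([ 404,  176,   43,   40, 1331], dtype=int32))]
cork [(array([477.6, 197.8]), array([462, 182,  33,  32, 810], dtype=int32))]
cork [(array([463.7, 255.9]), array([ 437,  229,   54,   55, 2332], dtype=int32))]
tray [(array([307.6, 136.1]), array([ 256,   84,  101,   98, 5714], dtype=int32))]
gauge sc [(array([270.2, 213.3]), array([265, 209,  12,   9,  64], dtype=int32))] top [(array([353.3, 217.2]), array([353, 215,   2,   5,   6], dtype=int32))]
```

View pics/c1.png

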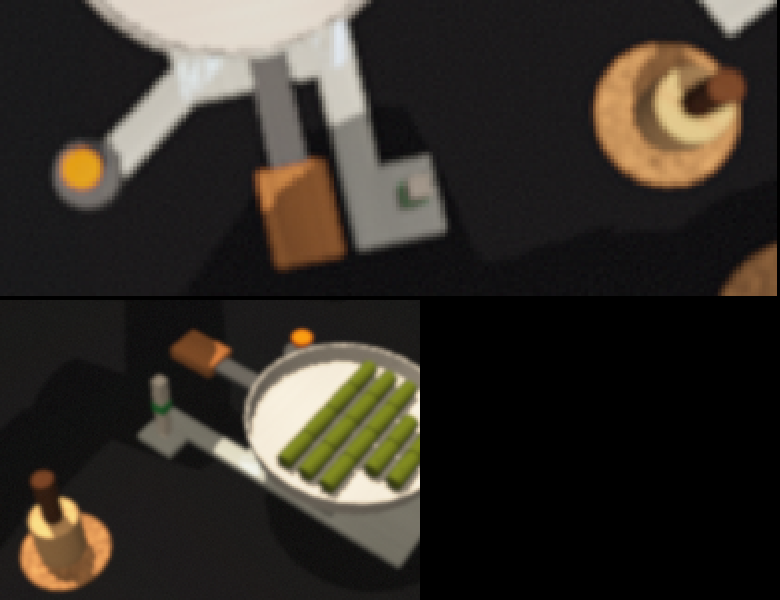

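The crop confirms the mallet stands on the middle-sized cork: pale head, dark handle leaning away with parallax, tip at about (442,187) in the top view and (211,250) in the scene view. The orange peg sits in its grey bush. The wooden paddle and the gauge post with the green band are to its right.

Run:
```python
from h import *
import pickle
np.set_printoptions(precision=1,suppress=True)
T=pickle.load(open('top.pkl','rb'));S=pickle.load(open('scene.pkl','rb'))
def tri(a,b):
    c1,d1=ray(T,*a);c2,d2=ray(S,*b);d1/=np.linalg.norm(d1);d2/=np.linalg.norm(d2)
    k=np.linalg.lstsq(np.c_[d1,-d2],c2-c1,rcond=None)[0];p,q=c1+k[0]*d1,c2+k[1]*d2;return (p+q)/2,np.linalg.norm(p-q)
print('rest',onz(T,425,195.5,6)); 
print('small',onz(T,477.6,197.8,6)[:2]); print('large',onz(T,463.7,255.9,6)[:2])
print('mallet tip',onz(T,441.5,187.5,151),onz(S,211,250.5,151),tri((441.5,187.5),(211,250.5)))
print('headtop edge centre top', onz(T,245+693/3.7,165+105/3.7,76))
print('peg',onz(T,266.7,209.9,62),tri((266.7,209.9),(340.5,178)))
print('paddle',onz(T,325.6,222.1,112),onz(S,289,184.5,112))
print('tray',onz(T,307,133.5,136))
print('jar',onz(T,137,223,110),'cup',onz(T,201.5,253,80))
print('gauge',onz(T,245+418/3.7,165+186/3.7,120),onz(S,190+79,160+38+2,120),onz(S,270.5,213,70))
```

```text
rest [ 543.9 -380.4    6. ]
small [ 532.7 -530.3]
large [ 369.  -477.4]
mallet tip [ 543.  -383.8  151. ] [ 548.7 -382.3  151. ] (array([ 544.6, -383. ,  147.5]), np.float64(4.2821969979309555))
headtop edge centre top [ 539.5 -381.5   76. ]
peg [509.4  69.4  62. ] (array([509.8,  69.9,  62.1]), np.float64(1.3606796741170626))
paddle [467.4 -90.2 112. ] [470. -93. 112.]
tray [699.2 -48.5 136. ]
jar [479.5 404.2 110. ] cup [397.1 242.3  80. ]
gauge [ 482.  -174.1  120. ] [ 486.5 -174.2  120. ] [ 487.3 -174.5   70. ]
```

```bash
cat >> h.py <<'E'
from scipy.spatial.transform import Rotation as Ro
def plan(x,y,z,yaw=None,s=None):
    s=s or r.sense(); R0=Ro.from_euler('xyz',s['tcp_rot']); 
    yaw=s['tcp_rot'][2] if yaw is None else yaw
    R1=Ro.from_euler('xyz',[np.pi,0,yaw])
    d=R0.inv().apply(np.array([x,y,z])-s['eef_pos'])/10
    print('shift cm',d.round(2),'turn',(R0.inv()*R1).as_rotvec(degrees=True).round(1),'| t',s['clock'].__round__(2),'pos',s['eef_pos'].round(1),'rpy',s['tcp_rot'].round(3),'F',s['contact_force'].round(1),'op',round(s['opening'],3))
E
python3 -c "
from h import *
plan(544,-382,220,-0.6)"
```

```text
shift cm [ -5.03 -33.48   1.07] turn [ -0.    0.1 -30.9] | t 0.1 pos [ 260.8 -567.5  230.7] rpy [ 3.142e+00  1.000e-03 -1.140e+00] F [-0.7 -0.5  0.3] op 0.999
```

Request:
{"name": "apply_moves", "arguments": {"targets": [[[1, -1, -5, 0.2, 0, 0, -6], [1, -2, -10, 0.4, 0, 0, -12], [1, -3, -15, 0.6, 0, 0, -18], [1, -3.5, -20, 0.8, 0, 0, -24], [1, -4, -25, 1, 0, 0, -31], [1, -4.5, -30, 1, 0, 0, -31], [1, -5, -33.5, 1, 0, 0, -31], [1, -5, -33.5, 1, 0, 0, -31]]]}}

```text
clock: 0.9
eef_pos: [548.1, -379.1, 220.1]
tcp_rot: [-3.14, 0.001, -0.595]
contact_force: [0.6, -0.5, -0.1]
opening: 1.001
```

Request:
{"name": "apply_moves", "arguments": {"targets": [[[1, 0, 0, 0, 0, 0, 0], [1, 0, 0, 0, 0, 0, 0]]]}}

```text
clock: 1.1
eef_pos: [547.5, -379.0, 219.6]
tcp_rot: [-3.14, 0.002, -0.595]
contact_force: [-0.9, -0.1, 0.0]
opening: 1.0
```

```bash
python3 -c "
from h import *
f=grab('wrist','w1.png'); print(f['mount'],f['fov_y'],f['cx'],f['cy'])
plan(544,-382,102,-0.6)"
```

```text
[[ 9.99998784e-01  1.53012076e-03 -2.99868162e-04 -3.40099626e-01]
 [-1.39056137e-03  9.62178242e-01  2.72417138e-01 -6.82342899e+01]
 [ 7.05357738e-04 -2.72416389e-01  9.62179200e-01 -1.42050165e+02]
 [ 0.00000000e+00  0.00000000e+00  0.00000000e+00  1.00000000e+00]] 65.70646984690485 318.1037434844208 200.88728494073166
shift cm [-0.1   0.41 11.78] turn [-0.1  0.1  0.3] | t 1.15 pos [ 547.2 -379.4  219.8] rpy [-3.14e+00  2.00e-03 -5.95e-01] F [-0.2  0.1  0. ] op 0.997
```

View pics/w1.png

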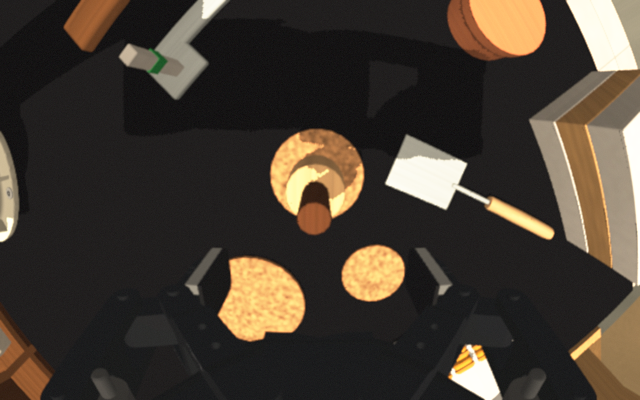

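Wrist view: the handle top is at about (314,218), and the cork disc is centred near (317,175). I'll cast rays to each.

```bash
cat >> h.py <<'E'
def wz(f,u,v,z):
    F=200/np.tan(np.radians(f['fov_y']/2)); a=np.array([u-f['cx'],v-f['cy']]); n=np.linalg.norm(a); th=n/F
    d=np.r_[np.sin(th)*a/max(n,1e-9),np.cos(th)]; M=np.array(f['mount']); s=f['s']
    R=Ro.from_euler('xyz',s['tcp_rot']).as_matrix(); c=s['eef_pos']+R@M[:3,3]; d=R@M[:3,:3]@d
    return c+d*(z-c[2])/d[2]
E
python3 - <<'E'
from h import *
f=grab('wrist'); hsv=cv2.cvtColor(f['pixels'],cv2.COLOR_RGB2HSV)
print('tip',wz(f,314,218,151)); print('cork',wz(f,317,175,6),'small',wz(f,373,273,6))
print('gauge',wz(f,130,54,120))
m=cv2.inRange(hsv,(3,120,70),(14,255,140)); m[:195]=0;m[240:]=0;m[:,:290]=0;m[:,340:]=0
c=max(cv2.findContours(m,0,2)[0],key=cv2.contourArea); print(cv2.boundingRect(c),cv2.minEnclosingCircle(c))
E
```

```text
tip [ 541.98976772 -380.94173856  151.        ]
cork [ 545.03803823 -378.80828936    6.        ] small [ 533.22433671 -527.81684441    6.        ]
gauge [ 484.81332335 -176.06542647  120.        ]
(296, 201, 37, 34) ((314.0, 216.5), 18.062490463256836)
```

Request:
{"name": "apply_moves", "arguments": {"newtons": 80, "targets": [[[1, -0.2, 0.4, 3, 0, 0, 0], [1, -0.2, 0.4, 6, 0, 0, 0], [1, -0.2, 0.4, 9, 0, 0, 0], [1, -0.2, 0.4, 11, 0, 0, 0], [1, -0.2, 0.4, 11.8, 0, 0, 0], [1, -0.2, 0.4, 11.8, 0, 0, 0], [-1, -0.2, 0.4, 11.8, 0, 0, 0], [-1, -0.2, 0.4, 11.8, 0, 0, 0]]]}}

```text
clock: 2.0
eef_pos: [543.8, -382.4, 103.5]
tcp_rot: [-3.14, -0.001, -0.596]
contact_force: [-0.4, 0.3, 0.1]
opening: 0.691
```

Request:
{"name": "apply_moves", "arguments": {"targets": [[[-1, 0, 0, 0, 0, 0, 0], [-1, 0, 0, 0, 0, 0, 0], [-1, 0, 0, 0, 0, 0, 0], [-1, 0, 0, 0, 0, 0, 0], [-1, 0, 0, 0, 0, 0, 0], [-1, 0, 0, 0, 0, 0, 0]]]}}

```text
clock: 2.6
eef_pos: [544.0, -382.5, 104.6]
tcp_rot: [-3.14, -0.002, -0.596]
contact_force: [-1.5, 1.7, 6.0]
opening: 0.284
```

Request:
{"name": "apply_moves", "arguments": {"targets": [[[-1, 0, 0, -2, 0, 0, 0], [-1, 0, 0, -6, 0, 0, 0], [-1, 0, 0, -10, 0, 0, 0], [-1, 0, 0, -14, 0, 0, 0], [-1, 0, 0, -16, 0, 0, 0], [-1, 0, 0, -16, 0, 0, 0], [-1, 0, 0, -16, 0, 0, 0]]]}}

```text
clock: 3.3
eef_pos: [543.2, -382.2, 263.7]
tcp_rot: [-3.14, -0.001, -0.596]
contact_force: [0.1, -0.7, -3.4]
opening: 0.286
```

```bash
python3 -c "
from h import *
plan(509.5,69.6,240,0.14)
f=grab('wrist','w2.png'); plan(509.5,69.6,240)"
```

```text
shift cm [-28.16 -35.49   2.4 ] turn [ -0.1  -0.1 -42.2] | t 3.3 pos [ 543.2 -382.2  263.7] rpy [-3.14e+00 -1.00e-03 -5.96e-01] F [ 0.1 -0.7 -3.4] op 0.286
shift cm [-28.1  -35.49   2.35] turn [-0.1  0.  -0. ] | t 3.35 pos [ 542.8 -381.9  262.7] rpy [-3.14e+00  1.00e-03 -5.96e-01] F [-0.3 -0.  -3.4] op 0.287
```

View pics/w2.png

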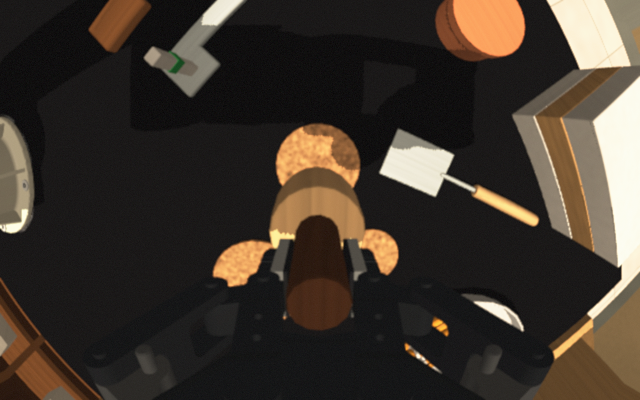

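The mallet is held upright, its weight shows as 3.4 N, and the rest is clear. Moving it over the peg.

Request:
{"name": "apply_moves", "arguments": {"targets": [[[-1, -2, -2.5, 0, 0, 0, 0], [-1, -5, -6.3, 0, 0, 0, 0], [-1, -8, -10.1, 0, 0, 0, 0], [-1, -11, -13.9, 0, 0, 0, 0], [-1, -14, -17.7, 0, 0, 0, 0], [-1, -17, -21.5, 0, 0, 0, 0], [-1, -20, -25.3, 0, 0, 0, 0], [-1, -22, -27.8, 0, 0, 0, 0]]]}}

```text
clock: 4.15
eef_pos: [515.0, -25.5, 261.2]
tcp_rot: [-3.141, 0.004, -0.595]
contact_force: [0.5, 0.0, -3.0]
opening: 0.282
```

```bash
python3 -c "
from h import *
plan(509.5,69.6,195)"
```

```text
shift cm [-5.76 -7.57  6.65] turn [-0.   0.3 -0. ] | t 4.15 pos [515.  -25.5 261.2] rpy [-3.141  0.004 -0.595] F [ 0.5  0.  -3. ] op 0.282
```

Request:
{"name": "apply_moves", "arguments": {"targets": [[[-1, -2, -2.5, 1, 0, 0, 0], [-1, -4, -5, 3, 0, 0, 0], [-1, -5.5, -7, 5, 0, 0, 0], [-1, -5.8, -7.6, 6.7, 0, 0.3, 0], [-1, -5.8, -7.6, 6.7, 0, 0.3, 0], [-1, -5.8, -7.6, 6.7, 0, 0.3, 0], [-1, -5.8, -7.6, 6.7, 0, 0.3, 0]]]}}

```text
clock: 4.85
eef_pos: [509.6, 69.5, 194.8]
tcp_rot: [-3.141, -0.001, -0.596]
contact_force: [0.8, -0.1, -3.2]
opening: 0.285
```

```bash
python3 -c "
from h import *
f=grab('scene','s2.png'); w=grab('wrist')
a=f['pixels'][60:240,210:450];b=w['pixels']
c=np.vstack([cv2.resize(a,(480,360)),cv2.resize(b[60:300,150:490],(480,240))])
cv2.imwrite('pics/c2.png',c[:,:,::-1]); plan(509.5,69.6,160)"
```

```text
shift cm [-0.04  0.01  3.52] turn [-0.1 -0.1  0. ] | t 4.95 pos [509.8  69.5 195.2] rpy [-3.141e+00 -2.000e-03 -5.960e-01] F [-0.2  0.2 -2.5] op 0.292
```

View pics/c2.png

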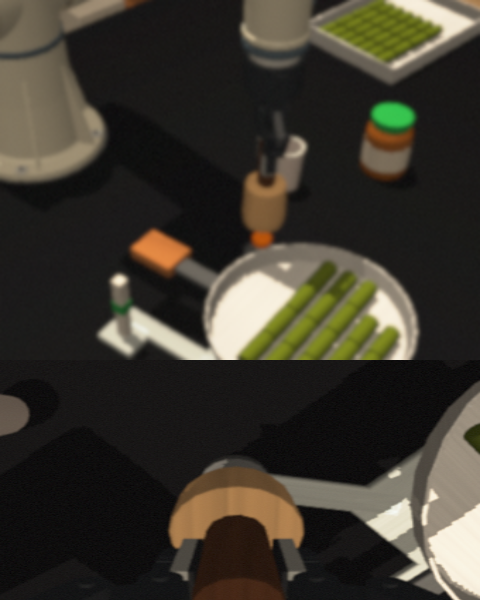

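The mallet head (crop (265,200)) is directly above the orange peg (crop (262,240)), and nothing else is near. Pressing down slowly with force readings.

Request:
{"name": "apply_moves", "arguments": {"newtons": 110, "targets": [[[-1, 0, 0, 1, 0, 0, 0], [-1, 0, 0, 2, 0, 0, 0], [-1, 0, 0, 2.8, 0, 0, 0], [-1, 0, 0, 3.3, 0, 0, 0], [-1, 0, 0, 3.7, 0, 0, 0], [-1, 0, 0, 4, 0, 0, 0], [-1, 0, 0, 4.2, 0, 0, 0], [-1, 0, 0, 4.2, 0, 0, 0]]]}}

```text
clock: 5.75
eef_pos: [509.7, 69.5, 153.2]
tcp_rot: [-3.141, -0.001, -0.596]
contact_force: [-1.1, -0.2, -0.0]
opening: 0.281
```

Request:
{"name": "apply_moves", "arguments": {"targets": [[[-1, 0, 0, 0.2, 0, 0, 0], [-1, 0, 0, 0.4, 0, 0, 0], [-1, 0, 0, 0.6, 0, 0, 0], [-1, 0, 0, 0.6, 0, 0, 0]]]}}

```text
clock: 6.15
eef_pos: [509.8, 69.5, 147.3]
tcp_rot: [-3.141, -0.001, -0.596]
contact_force: [-2.9, -0.2, 2.5]
opening: 0.281
```

Request:
{"name": "apply_moves", "arguments": {"targets": [[[-1, 0, 0, 0.2, 0, 0, 0], [-1, 0, 0, 0.4, 0, 0, 0], [-1, 0, 0, 0.4, 0, 0, 0]]]}}

```text
clock: 6.45
eef_pos: [510.2, 69.7, 144.3]
tcp_rot: [-3.14, -0.002, -0.596]
contact_force: [-4.0, -0.0, 13.3]
opening: 0.281
```

Request:
{"name": "apply_moves", "arguments": {"targets": [[[-1, 0, 0, 0.2, 0, 0, 0], [-1, 0, 0, 0.4, 0, 0, 0], [-1, 0, 0, 0.4, 0, 0, 0]]]}}

```text
clock: 6.75
eef_pos: [511.4, 70.2, 144.0]
tcp_rot: [-3.138, -0.003, -0.596]
contact_force: [-12.7, -0.3, 42.1]
opening: 0.28
```

Hard stop: the force rose sharply at TCP 144, which puts the mallet foot at about 46 mm. Lifting.

Request:
{"name": "apply_moves", "arguments": {"targets": [[[-1, 0, 0, -0.6, 0, 0, 0], [-1, 0, 0, -2, 0, 0, 0], [-1, 0, 0, -5, 0, 0, 0], [-1, 0, 0, -9, 0, 0, 0], [-1, 0, 0, -12, 0, 0, 0], [-1, 0, 0, -12, 0, 0, 0], [-1, 0, 0, -12, 0, 0, 0]]]}}

```text
clock: 7.45
eef_pos: [511.0, 70.1, 263.8]
tcp_rot: [-3.137, -0.004, -0.596]
contact_force: [-1.1, -0.1, -3.4]
opening: 0.277
```

```bash
python3 -c "
from h import *
import pickle
T=grab('top');S=grab('scene');pickle.dump(S,open('s3.pkl','wb'))
for f,b in((S,(325,165,355,195)),):
    m=cv2.inRange(cv2.cvtColor(f['pixels'],cv2.COLOR_RGB2HSV),(3,150,100),(22,255,255));x0,y0,x1,y1=b
    k=m*0;k[y0:y1,x0:x1]=m[y0:y1,x0:x1];ys,xs=np.nonzero(k);print(xs.mean(),ys.mean(),len(xs),ys.min(),ys.max())
for z in(46,52,58,62,64):print(z,proj(S,(509.5,69.6,z)))
w=grab('wrist','w3.png')
plan(544.5,-381,240)
cv2.imwrite('pics/c3.png',np.vstack([cv2.resize(S['pixels'][130:230,250:410],None,fx=3,fy=3,interpolation=3),cv2.resize(w['pixels'][60:300,150:490],(480,300))])[:,:,::-1])"
```

```text
339.77358490566036 181.64150943396226 53 179 185
46 (np.float64(339.8410197778704), np.float64(181.93122794082822))
52 (np.float64(339.9421894371913), np.float64(180.4843794014477))
58 (np.float64(340.04408538836236), np.float64(179.02714400982623))
62 (np.float64(340.1124233894446), np.float64(178.049827908204))
64 (np.float64(340.1467154805767), np.float64(177.55940951300698))
shift cm [28.17 35.38  2.19] turn [-0.1 -0.1  0. ] | t 7.6 pos [509.9  69.9 262.2] rpy [-3.14e+00 -1.00e-03 -5.96e-01] F [-0.5  0.3 -2.8] op 0.279
```

View pics/c3.png

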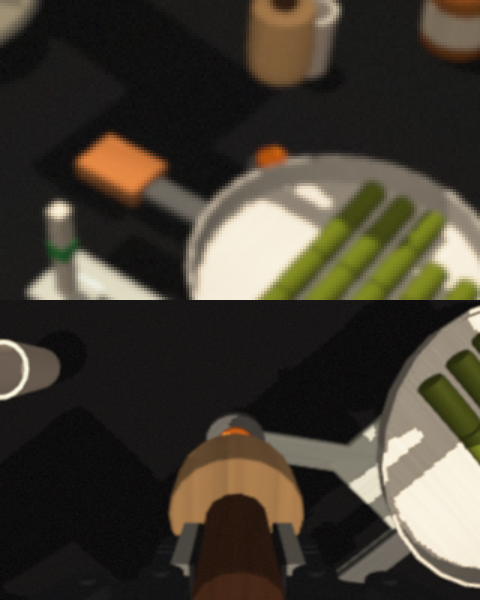

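The peg head now projects at (340,181.6) in the scene view, and a 46 mm top would land at (339.8,181.9), so it is home. Returning the mallet to the rest.

Request:
{"name": "apply_moves", "arguments": {"targets": [[[-1, 2, 2.5, 0, 0, 0, 0], [-1, 5, 6.3, 0, 0, 0, 0], [-1, 8, 10, 0, 0, 0, 0], [-1, 11, 13.8, 0, 0, 0, 0], [-1, 14, 17.6, 0, 0, 0, 0], [-1, 17, 21.4, 0, 0, 0, 0], [-1, 20, 25.1, 0, 0, 0, 0], [-1, 22, 27.6, 0, 0, 0, 0]]]}}

```text
clock: 8.4
eef_pos: [536.3, -284.9, 260.1]
tcp_rot: [-3.141, 0.001, -0.597]
contact_force: [0.3, 0.1, -3.5]
opening: 0.28
```

```bash
python3 -c "
from h import *
plan(544.3,-381.3,150)"
```

```text
shift cm [ 6.09  7.53 11.  ] turn [-0.1  0.  -0. ] | t 8.4 pos [ 536.3 -284.9  260.1] rpy [-3.141e+00  1.000e-03 -5.970e-01] F [ 0.3  0.1 -3.5] op 0.28
```

Request:
{"name": "apply_moves", "arguments": {"targets": [[[-1, 2.5, 3.1, 0, 0, 0, 0], [-1, 5, 6.2, 1, 0, 0, 0], [-1, 6.1, 7.5, 4, 0, 0, 0], [-1, 6.1, 7.5, 8, 0, 0, 0], [-1, 6.1, 7.5, 11, 0, 0, 0], [-1, 6.1, 7.5, 11, 0, 0, 0], [-1, 6.1, 7.5, 11, 0, 0, 0]]]}}

```text
clock: 9.1
eef_pos: [544.1, -380.7, 149.1]
tcp_rot: [-3.141, 0.003, -0.597]
contact_force: [0.7, -0.6, -1.9]
opening: 0.279
```

```bash
python3 -c "
from h import *
plan(544.3,-381.3,104.5)"
```

```text
shift cm [0.06 0.04 4.46] turn [-0.1  0.2 -0. ] | t 9.1 pos [ 544.1 -380.7  149.1] rpy [-3.141e+00  3.000e-03 -5.970e-01] F [ 0.7 -0.6 -1.9] op 0.279
```

Request:
{"name": "apply_moves", "arguments": {"targets": [[[-1, 0, 0, 1.5, 0, 0.1, 0], [-1, 0, 0, 3, 0, 0.1, 0], [-1, 0, 0, 3.8, 0, 0.1, 0], [-1, 0, 0, 4.2, 0, 0.1, 0], [-1, 0, 0, 4.3, 0, 0.1, 0], [-1, 0, 0, 4.4, 0, 0.1, 0], [-1, 0, 0, 4.5, 0, 0.1, 0], [-1, 0, 0, 4.5, 0, 0.1, 0]]]}}

```text
clock: 9.9
eef_pos: [544.4, -380.8, 104.7]
tcp_rot: [-3.141, 0.0, -0.597]
contact_force: [-0.5, 0.3, 0.8]
opening: 0.281
```

Request:
{"name": "apply_moves", "arguments": {"targets": [[[-0.3, 0, 0, 0, 0, 0, 0], [0, 0, 0, 0, 0, 0, 0], [0.5, 0, 0, 0, 0, 0, 0], [1, 0, 0, 0, 0, 0, 0], [1, 0, 0, 0, 0, 0, 0], [1, 0, 0, 0, 0, 0, 0], [1, 0, 0, 0, 0, 0, 0], [1, 0, 0, 0, 0, 0, 0]]]}}

```text
clock: 10.7
eef_pos: [544.4, -380.8, 104.7]
tcp_rot: [-3.141, 0.0, -0.597]
contact_force: [-0.2, -0.4, 0.2]
opening: 1.0
```

Request:
{"name": "apply_moves", "arguments": {"targets": [[[1, 0, 0, -1, 0, 0, 0], [1, 0, 0, -4, 0, 0, 0], [1, 0, 0, -8, 0, 0, 0], [1, 0, 0, -12, 0, 0, 0], [1, 0, 0, -14, 0, 0, 0], [1, 0, 0, -14, 0, 0, 0], [1, 0, 0, -14, 0, 0, 0]]]}}

```text
clock: 11.4
eef_pos: [544.3, -380.9, 245.2]
tcp_rot: [-3.141, -0.001, -0.597]
contact_force: [0.6, 0.3, -0.3]
opening: 0.999
```

```bash
python3 -c "
from h import *
w=grab('wrist'); S=grab('scene')
cv2.imwrite('pics/c4.png',np.hstack([w['pixels'][100:300,200:450],cv2.resize(S['pixels'][210:310,170:295],(250,200))])[:,:,::-1].repeat(1,0))
plan(468,-90.6,240,0.18); plan(468,-90.6,160,0.18)"
```

```text
shift cm [-22.56 -19.71   0.41] turn [ -0.1   0.1 -44.5] | t 11.5 pos [ 543.6 -380.5  243.4] rpy [-3.141e+00  2.000e-03 -5.970e-01] F [0.9 0.7 0.2] op 0.995
shift cm [-22.54 -19.7    8.41] turn [ -0.1   0.1 -44.5] | t 11.5 pos [ 543.6 -380.5  243.4] rpy [-3.141e+00  2.000e-03 -5.970e-01] F [0.9 0.7 0.2] op 0.995
```

View pics/c4.png

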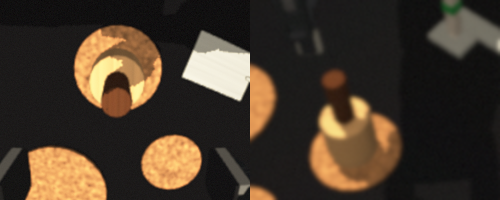

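The mallet stands upright, centred on the middle cork. Closing the fingers and moving over the paddle.

Request:
{"name": "apply_moves", "arguments": {"targets": [[[-1, -3, -2.6, 0, 0, 0, -6], [-1, -7, -6.1, 0, 0, 0, -12], [-1, -10.5, -9.2, 0, 0, 0, -18], [-1, -14, -12.3, 0, 0, 0, -24], [-1, -17.5, -15.3, 0, 0, 0, -31], [-1, -21, -18.4, 0, 0, 0, -38], [-1, -22.6, -19.7, 0, 0, 0, -44.5], [-1, -22.6, -19.7, 0.5, 0, 0, -44.5]]]}}

```text
clock: 12.3
eef_pos: [466.3, -88.2, 238.4]
tcp_rot: [-3.138, 0.002, 0.185]
contact_force: [-0.2, 0.4, -0.9]
opening: -0.001
```

Request:
{"name": "apply_moves", "arguments": {"targets": [[[-1, 0, 0, 2, 0, 0, 0], [-1, 0, 0, 4, 0, 0, 0], [-1, 0, 0, 6, 0, 0, 0], [-1, 0, 0, 7, 0, 0, 0], [-1, 0, 0, 7, 0, 0, 0]]]}}

```text
clock: 12.8
eef_pos: [465.0, -88.3, 166.6]
tcp_rot: [-3.137, 0.006, 0.183]
contact_force: [-0.3, 0.0, -0.1]
opening: 0.002
```

```bash
python3 -c "
from h import *
w=grab('wrist'); S=grab('scene')
cv2.imwrite('pics/c5.png',np.vstack([w['pixels'],cv2.resize(S['pixels'][150:240,240:384],(640,400))])[::1,:,::-1][:, :])
c=cv2.imread('pics/c5.png'); cv2.imwrite('pics/c5.png',cv2.resize(c,(480,600)))
plan(468,-90.6,114,0.18)"
```

```text
shift cm [0.15 0.27 5.44] turn [-0.2  0.2  0.2] | t 12.9 pos [466.3 -88.4 168.4] rpy [-3.138e+00  3.000e-03  1.840e-01] F [ 0.1  0.8 -0.3] op 0.001
```

View pics/c5.png

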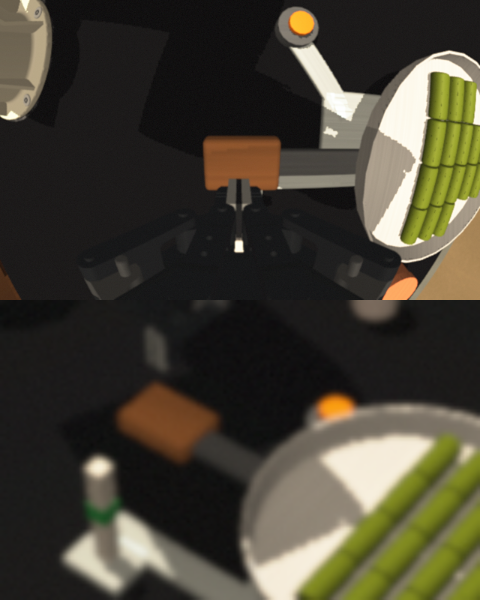

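The closed fingers are over the paddle (wrist view, paddle centre about (323,217) px, fingers at column 318). The peg in the same view sits low in its bush. I'll check the offset and descend.

```bash
python3 -c "
from h import *
w=grab('wrist'); print(wz(w,322.7,217,112)); 
w=w['pixels'];plan(468,-90.6,114,0.18)"
```

```text
[468.12528226 -86.51400271 112.        ]
shift cm [0.11 0.26 5.49] turn [-0.2  0.1  0.2] | t 12.95 pos [466.6 -88.4 168.9] rpy [-3.138e+00  2.000e-03  1.840e-01] F [0.6 0.5 0.3] op 0.004
```

Request:
{"name": "apply_moves", "arguments": {"targets": [[[-1, 0.1, 0, 2, 0, 0, 0], [-1, 0.1, 0, 4, 0, 0, 0], [-1, 0.1, 0, 5, 0, 0, 0], [-1, 0.1, 0, 5.5, 0, 0, 0], [-1, 0.1, 0, 6, 0, 0, 0], [-1, 0.1, 0, 6.5, 0, 0, 0], [-1, 0.1, 0, 7, 0, 0, 0], [-1, 0.1, 0, 7, 0, 0, 0]]]}}

```text
clock: 13.75
eef_pos: [467.6, -88.1, 98.7]
tcp_rot: [-3.139, 0.002, 0.184]
contact_force: [-2.0, -0.9, 4.0]
opening: 0.001
```

Request:
{"name": "apply_moves", "arguments": {"targets": [[[-1, 0, 0, 0.5, 0, 0, 0], [-1, 0, 0, 1, 0, 0, 0], [-1, 0, 0, 1.5, 0, 0, 0], [-1, 0, 0, 2, 0, 0, 0], [-1, 0, 0, 2.3, 0, 0, 0], [-1, 0, 0, 2.6, 0, 0, 0], [-1, 0, 0, 2.6, 0, 0, 0], [-1, 0, 0, 2.6, 0, 0, 0]]]}}

```text
clock: 14.55
eef_pos: [469.1, -88.0, 73.1]
tcp_rot: [-3.139, -0.001, 0.184]
contact_force: [1.3, 2.0, 6.2]
opening: -0.001
```

```bash
python3 -c "
from h import *
w=grab('wrist'); S=grab('scene')
c=np.vstack([cv2.resize(w['pixels'],(560,350)),cv2.resize(S['pixels'][170:240,250:410],(560,245),interpolation=3)])
cv2.imwrite('pics/c6.png',c[:,:,::-1])
plan(467,-88.5,72,0.18)
for y in (25,0,-25):
  for z in (61,70,79):
    pass
a=np.radians(10.4);e=np.array([np.cos(a),np.sin(a)]);n=np.array([-e[1],e[0]]);o=np.array([703.8,-47.3])
# predicted far(outer) edge mid + corners of paddle top at tilts
for t in(8,10,12):
  T=np.radians(t);P=[]
  for rr,yy in((275,25),(275,-25),(205,25),(205,-25)):
    h=rr*np.cos(T)+12*np.sin(T);z=100+12*np.cos(T)-rr*np.sin(T);X=o-e*h+n*yy
    u,v=proj(S,(X[0],X[1],z));P.append(((u-250)*3.5,(v-170)*3.5+350))
  print(t,np.round(P).tolist())
"
```

```text
shift cm [-0.21  0.01  0.12] turn [-0.1 -0.1  0.2] | t 14.65 pos [469.1 -88.   73.2] rpy [-3.139e+00 -1.000e-03  1.840e-01] F [1.1 1.4 6.5] op 0.0
8 [[127.0, 397.0], [86.0, 431.0], [192.0, 425.0], [153.0, 461.0]]
10 [[128.0, 406.0], [88.0, 440.0], [193.0, 432.0], [154.0, 468.0]]
12 [[130.0, 415.0], [90.0, 449.0], [194.0, 438.0], [155.0, 474.0]]
```

View pics/c6.png

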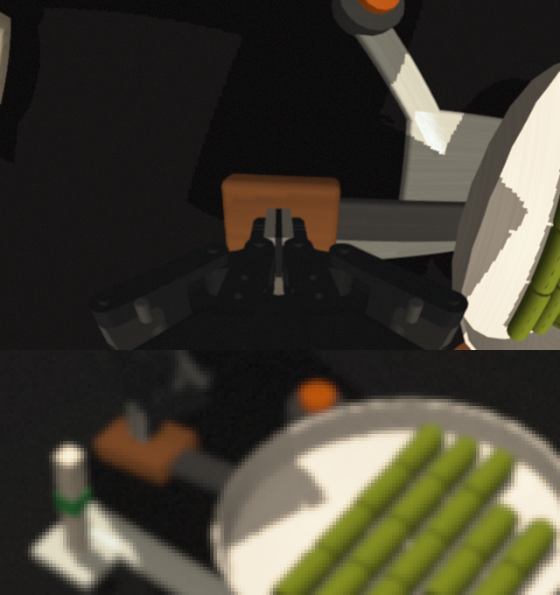

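The fingertips rest on the paddle at about 6.5 N. The paddle corners match the drawn 10° prediction ((94,440), (196,433) against (88,440), (193,432)). Finger height gives about 9.6°, so I'll nudge down 1.5 mm and let it settle.

Request:
{"name": "apply_moves", "arguments": {"targets": [[[-1, 0, 0, 0.15, 0, 0, 0], [-1, 0, 0, 0.15, 0, 0, 0], [-1, 0, 0, 0.15, 0, 0, 0], [-1, 0, 0, 0.15, 0, 0, 0], [-1, 0, 0, 0.15, 0, 0, 0], [-1, 0, 0, 0.15, 0, 0, 0]]]}}

```text
clock: 15.25
eef_pos: [469.4, -87.9, 71.7]
tcp_rot: [-3.139, -0.002, 0.184]
contact_force: [-1.6, 0.6, 5.6]
opening: -0.003
```

```bash
python3 -c "
from h import *
plan(467,-88.5,72,0.18); s=r.sense()
S=grab('scene');T=grab('top')
c=np.vstack([cv2.resize(S['pixels'][100:320,130:430],(600,440)),T['pixels'][170:270,100:500].repeat(1,0) if 0 else cv2.resize(T['pixels'][165:270,90:500],(600,154))])
cv2.imwrite('pics/c7.png',c[:,:,::-1])
k=r.sense()['eef_pos'];print(k)"
```

```text
shift cm [-0.24  0.02 -0.03] turn [-0.1 -0.1  0.2] | t 15.25 pos [469.4 -87.9  71.7] rpy [-3.139e+00 -2.000e-03  1.840e-01] F [-1.6  0.6  5.6] op -0.003
[469.3688987  -87.84564935  71.73245045]
```

View pics/c7.png

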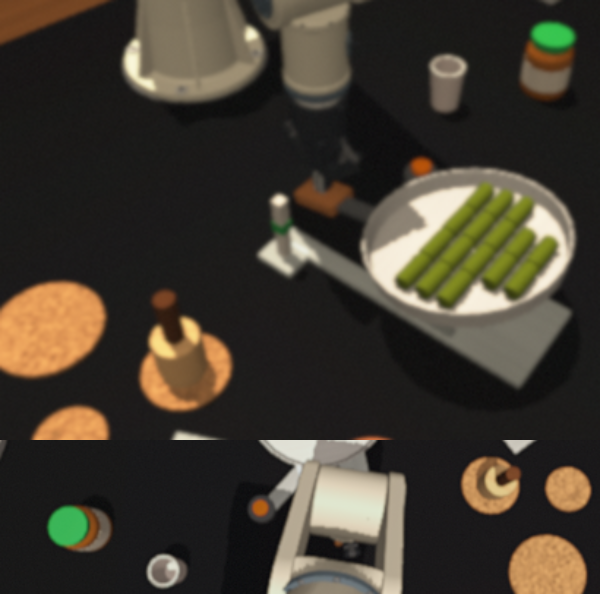

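The mallet stands on its cork at (178,355), the jar and cup are in place, the peg is down, and the arm is holding the paddle steadily level with the band. Handing in.

```bash
python3 -c "
from rig import r
print(r.sign_off())"
```

```text
the job is handed in; nothing more can be done
None
```

I drove the peg home with the mallet, stood the mallet back on the middle-sized cork rest, then pressed the paddle down and handed in while still holding it. `sign_off` gave no verdict. The robot's clock read about 15 s.

- **Peg:** the force jumped at the hard stop, with the mallet's foot at about 46 mm. The scene view agreed: the peg head sat at (339.8, 181.6) px, against (339.8, 181.9) predicted for fully home.
- **Mallet:** it stands upright near the centre of its cork rest in both the scene and top views.
- **Paddle:** fingertips at 71.7 mm put the tilt at about 10.0°, holding at 5.6 N. The paddle's corners in the scene view matched the 10° prediction within about 2 camera pixels, checked just before a last 1.5 mm press.
- **Bystanders:** the jar and cup were left alone and look unmoved in the last views.

**Peak force:** the measured push at the stop was about 42–44 N, slightly more than I intended. It went through the mallet onto the peg rather than from the arm or gripper body, and stayed well under the 120 N wrist limit. No check failed, though the paddle's height was judged from finger height and the camera, not measured directly.

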